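# Rotate the gift baskets on the counter display

### The arm

A 6-joint arm with a two-finger parallel gripper is mounted at the origin on the work surface. World frame = base frame: x ahead of the robot, y to its left, z up, the work surface at z = 0. Lengths are in m, angles in degrees, forces in N, time in s.
With the tool pointing down it reaches from about 0.325 to 0.9 m from the base axis. Payload 6.1 kg.
Tool frame: the origin (TCP) lies at the very end of the fingers, on their centre line; the grasp point (between the pads) lies 19 mm behind it; z points along the fingers, y is the line along which they close (so a half turn about z gives the same grasp; the last joint's range is limited). The gripper opens to 85 mm and grips with 20 to 120 N. Pads are 22 mm wide; open, the fingers measure 114 mm over their backs; the gripper's body (76 mm by 85 mm) begins 54 mm behind the grasp point. The pads swing forward as they close: fully open they stand 13 mm farther back than shut.
Start: joints at [66.916, 12.628, 87.462, -0, 79.91, -7.225], TCP at [0.171, 0.601, 0.231] pointing down, gripper open.
Joint ranges: [-170.65, 170.65], [-52.31, 119.04], [5.05, 147.46], [-71.25, 251.25], [11.57, 151.72], [-153.62, 153.62]. Speed limits (degrees/s): [147.25, 147.25, 172.46, 180, 180, 180].

### API

Orientations are given as [roll, pitch, yaw] about the fixed x, y, z axes, in that order (R = Rz(yaw) Ry(pitch) Rx(roll)).
In Python, from workcell import bot gives the robot as it stands. The module is installed in compiled form; this text tells all that it offers.
- The arm moves only by the tool send_rows, never from a script. Its argument "deltas" is a list of rows, each an object with "slide": the shift along the tool's x, y, z in cm, a list of three; "rotation": the turn, a rotation vector about the tool's x, y, z in rad, a list of three; "claw": the finger opening in cm, from 0 to 8.54. A call has 1 to 12 rows; each row is the pose to reach, as a shift and turn from the pose commanded when the call began, along the tool's axes at that moment; what a row does not reach only later rows make up. A row lasts 1/8 s, in which the tool goes at most 62.5 mm and 10.7 degrees, less where a joint would pass 70% of its speed; a pose out of reach is approached as far as the arm can. A call with a gripper value outside its range is refused whole. The fingers move at their own pace and stop on an object; "squeeze" is the grip in N (left out, the last holds). Time passes only in rows, so rows that repeat a pose let the fingers close. It gives the time, the measured TCP pose, the force, the opening and the grip force at its end, in the units of the state.
- bot.read_state(): the state, without advancing time (a new reading comes with each control period).
- bot.grab_frame(name): name is "side" or "top"; returns the picture (384x512x3 uint8, red, green, blue); there is no depth.
- bot.camera_params(name): a dict with "fov_y" (degrees; the focal length in pixels is half the picture's height over the tangent of half this angle, whatever the lens; pixels are square), "cx", "cy" (the principal point, pixels), "R" (3x3) and "t" (3): a world point X has camera coordinates R X + t. Camera axes: x right, y down, z forward; pixel columns grow to the right and rows downward; lengths in m; the calibration is good to about 2 mm. A picture is of the moment at which its call begins. camera_params takes no time and is no camera call.
- bot.finish_job(): hands the job in; it is judged then, once.
The state is a dict: "time": time; "joint_pos": joint angles; "qvel": joint speeds; "joint_efforts": joint torques, N m; "ee_pos": TCP position; "tool_rot": TCP orientation; "contact_force": force on the tool from outside, world axes, zero at the start; "wrist_torque": the same for the moment, N m; "gripper_width": finger opening in m; "finger_force": force on a finger pad.
Only numpy, scipy, OpenCV 4.12 (cv2) and the standard library are available. Lean on these libraries where they do the work, as an engineer would, in place of code of your own. Each camera call takes 0.05 s, during which the arm holds its last target. There are 200 camera calls.

### The job

Rotate the gift baskets on the counter display: first lift the red basket off the blue-capped hook, over its upturned end, and hang it by its handle on the yellow-capped hook, then hang the fresh green basket from the counter by its handle on the blue-capped hook. Carry both baskets upright so that no chocolates spill, let them hang level and still about the middle of their handles, and leave the jar, the gift box and the bell where they are.

Things in the scene. Friction and masses are not known exactly. Their poses are not given: they have to be found in the camera images.
- red_basket: Red steel gift basket of foil-wrapped chocolates, 0.2 to 0.4 kg, hanging on the blue-capped hook at the start. Body 96 mm (x) by 146 mm (y), 65 mm high, chocolates to 73 mm; origin at the centre of its underside, z up. A rigid brass hoop handle of 7 mm round rod stands in its y-z plane, legs at y = +-75 mm. Alike front and back.
- red_basket_handle (a point): Middle of the red basket's handle crown (rod centre), 140 mm above the basket's origin; the crown is straight and level along y from -55 to +55 mm of here. Axes as the basket's.
- green_basket: Fresh lime-green gift basket with orange, silver and blue foils, standing on the counter to the left or right; same sizes, mass, handle and axes as the red one.
- green_basket_handle (a point): Middle of the green basket's handle crown (rod centre), 140 mm above the basket's origin; the crown is straight and level along y from -55 to +55 mm of here. Axes as the basket's.
- hook_blue: Fixed steel hook, blue end cap and ticket card. Origin on its prong's axis at the wire grid, 250 mm above the counter. Prong: level 7 mm rod along -x (towards the robot) to x = -112 mm, then turned up to a 14 mm ball cap centred at x = -121, z = 24 mm (top z = 31). A hung handle's rod centre is at z = 7 mm, x between -60 and -113 mm; farther in, the basket touches the grid.
- hook_yellow: Fixed steel hook with a yellow end cap and yellow ticket card, empty at the start; same sizes, height and axes as the blue one, on the same grid 210 to 250 mm to its left or right.
- display: Fixed black wire grid 580 mm wide, 470 high, origin under its middle on the counter, facing the robot along -x; holds both hooks (same axes). A wire shelf with gift boxes above the hooks, full width: underside 399 mm above the counter, front edge at x = -89 mm. It keeps a vertical gripper out of the hooks; one leaning back 30 to 40 degrees towards the robot fits. End feet reach x = -80 mm.
- praline_jar: Glass jar with lid, 80 mm across, 120 mm high, on the counter across from the green basket; origin at the centre of its underside. Leave it.
- gift_box: Blue gift box with yellow ribbon, 90 x 70 x 34 mm (44 mm with the bow), on the counter; origin at the centre of its underside. Leave it.
- bell: Steel counter bell on a black foot, 68 mm across, 50 mm high; origin at the centre of its underside. Leave it.

How it is judged (in metres and radians):
On the way, in this order (a step that is already met when the one before it is completed fails the run):
1. the red basket hangs by its handle on the yellow-capped hook, released (contact force between red_basket and hook_yellow above 1 N and x of red_basket_handle in the frame of hook_yellow between -0.119 and -0.04 m and y of red_basket_handle in the frame of hook_yellow between -0.025 and 0.025 m and z of red_basket_handle in the frame of hook_yellow between 0.002 and 0.014 m and angle between red_basket's own z axis and vertical below 0.3 rad and linear speed of red_basket below 0.06 m/s and angular speed of red_basket below 0.6 rad/s and contact force between red_basket and the fingers below 0.05 N), for 0.2 s.
2. then the green basket hangs by its handle on the blue-capped hook, released (contact force between green_basket and hook_blue above 1 N and x of green_basket_handle in the frame of hook_blue between -0.119 and -0.04 m and y of green_basket_handle in the frame of hook_blue between -0.025 and 0.025 m and z of green_basket_handle in the frame of hook_blue between 0.002 and 0.014 m and angle between green_basket's own z axis and vertical below 0.3 rad and linear speed of green_basket below 0.06 m/s and angular speed of green_basket below 0.6 rad/s and contact force between green_basket and the fingers below 0.05 N), for 0.2 s.
At the end, for the whole second after the job is handed in: Red basket on the yellow-capped hook, green on the blue-capped: each rests by its handle on the prong behind the upturned end (rod 2 to 14 mm above the prong's axis, crown's middle within 25 mm of the prong), tilted under 0.3 rad, nearly still (0.06 m/s, 0.6 rad/s) (contact force between red_basket and hook_yellow above 1 N and x of red_basket_handle in the frame of hook_yellow between -0.119 and -0.04 m and y of red_basket_handle in the frame of hook_yellow between -0.025 and 0.025 m and z of red_basket_handle in the frame of hook_yellow between 0.002 and 0.014 m and angle between each of red_basket, green_basket's own z axis and vertical below 0.3 rad and linear speed of each of red_basket, green_basket below 0.06 m/s and angular speed of each of red_basket, green_basket below 0.6 rad/s and contact force between green_basket and hook_blue above 1 N and x of green_basket_handle in the frame of hook_blue between -0.119 and -0.04 m and y of green_basket_handle in the frame of hook_blue between -0.025 and 0.025 m and z of green_basket_handle in the frame of hook_blue between 0.002 and 0.014 m); the robot touches nothing.
It fails at once if the red basket is tipped more than about 35 degrees (chocolates spill) (angle between red_basket's own z axis and vertical above 0.6 rad).
It fails at once if the green basket is tipped more than about 35 degrees (chocolates spill) (angle between green_basket's own z axis and vertical above 0.6 rad).
It fails at once if the praline jar is shifted more than 30 mm or tipped (distance of praline_jar from where it was at the start of the episode above 0.03 m or angle between praline_jar's own z axis and vertical above 0.4 rad).
It fails at once if the gift box is shifted more than 30 mm or tipped (distance of gift_box from where it was at the start of the episode above 0.03 m or angle between gift_box's own z axis and vertical above 0.4 rad).
It fails at once if the bell is shifted more than 30 mm or tipped (distance of bell from where it was at the start of the episode above 0.03 m or angle between bell's own z axis and vertical above 0.4 rad).
It also fails if it takes over 70 s, if anything falls off the work surface, if the arm or the gripper's body presses on something with over 40 N, if the wrist force passes 120 N, or if a joint passes its speed limit or range.

## Working session

There is one attempt and no reset: what is moved stays moved. The work goes in short steps, Python scripts to look and compute and a tool call to move; the robot and the scene stay as the last step left them, time stands still between calls to the robot, and variables do not carry over. Pictures are saved under pics/ and viewed, at most 10 in all, crops included, and the job is handed in when it is done.

Besides the shell and the picture viewer there is one more tool, called after "Request:" as a command line: name --argument value ..., lists and objects as JSON in quotes. send_rows: Moves the arm, as the interface text tells. Its arguments: {"type":"object","properties":{"deltas":{"type":"array"},"squeeze":{"type":"number"}},"required":["deltas"]}

```bash
mkdir -p pics
python3 - <<'E'
from workcell import bot
import cv2,numpy as np
np.set_printoptions(precision=4,suppress=True)
ims=[]
for n in("side","top"):
    im=bot.grab_frame(n); cv2.imwrite(f"pics/{n}0.png",im[:,:,::-1])
    p=bot.camera_params(n); print(n,p["fov_y"],p["cx"],p["cy"],"\n",np.array(p["R"]),p["t"],"C",-np.array(p["R"]).T@np.array(p["t"]))
print(bot.read_state())
E
```

```text
side 43.33648621910601 246.00767842705972 185.50803371597746 
 [[ 0.9109 -0.4125 -0.0039]
 [-0.2577 -0.5616 -0.7863]
 [ 0.3222  0.7172 -0.6179]] [-0.499   0.2746  1.2976] C [ 0.1072 -0.9824  1.0157]
top 43.47049191080811 252.1712300350142 196.09738656403948 
 [[-0.0255 -0.9995 -0.0202]
 [-0.9936  0.0276 -0.1095]
 [ 0.11    0.0173 -0.9938]] [0.0356 0.5924 1.3296] C [ 0.4433 -0.0037  1.3869]
{'time': 0.1, 'joint_pos': array([66.9167, 12.6716, 87.517 ,  0.0009, 79.9086, -7.2237]), 'qvel': array([ 0.1161, -0.1775, -0.2244, -0.024 , -0.005 ,  0.0227]), 'joint_efforts': array([  0.0007, -49.8241, -39.0552,  -0.0002,   0.0056,   0.0001]), 'ee_pos': array([0.1706, 0.6007, 0.2303]), 'tool_rot': array([-179.9037,   -0.0131,  164.1403]), 'contact_force': array([ 0.7667, -0.1078, -0.0583]), 'wrist_torque': array([ 0.0166, -0.0097, -0.0135]), 'finger_force': 0.0, 'gripper_width': 0.08551342433486075}
```

View pics/side0.png

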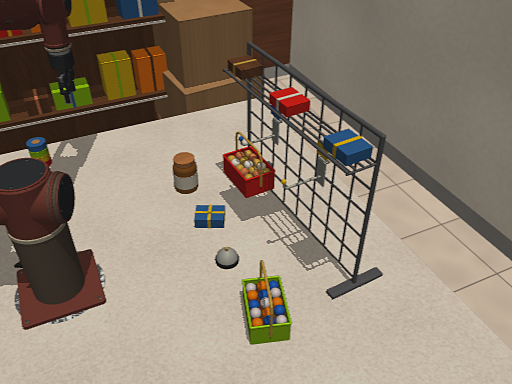

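View pics/top0.png

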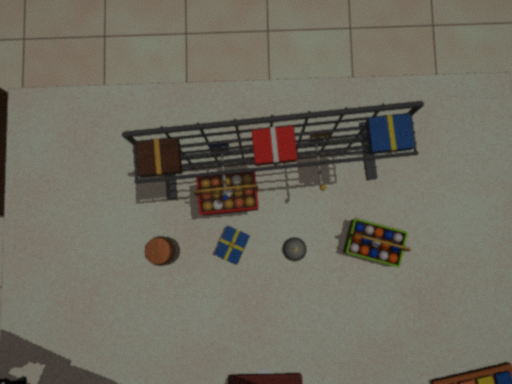

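The side view shows the blue cap near (240,138), the yellow cap near (284,183), and the red basket hanging at (248,170). The top view shows the yellow cap at (323,188), the red handle from (195,190) to (256,186), and the green handle from (355,238) to (409,248). I'll take enlarged crops of both views next.

Run:
```python
import cv2,numpy as np
s=cv2.imread("pics/side0.png");t=cv2.imread("pics/top0.png")
a=cv2.resize(s[120:220,215:340],None,fx=6,fy=6,interpolation=cv2.INTER_CUBIC)
cv2.imwrite("pics/c1.png",a)
b=cv2.resize(t[165:275,185:415],None,fx=3.4,fy=3.4,interpolation=cv2.INTER_CUBIC)
c=cv2.resize(s[255:350,225:305],None,fx=2.2,fy=2.2,interpolation=cv2.INTER_CUBIC)
H=np.zeros((b.shape[0]+c.shape[0],b.shape[1],3),np.uint8);H[:b.shape[0]]=b;H[b.shape[0]:,:c.shape[1]]=c
cv2.imwrite("pics/c2.png",H);print(a.shape,H.shape)
```

```text
(600, 750, 3) (583, 782, 3)
```

View pics/c1.png

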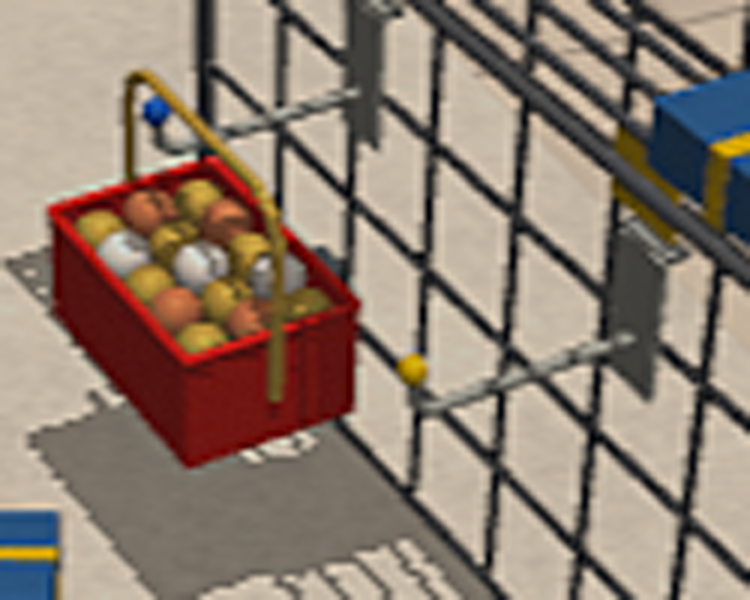

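View pics/c2.png

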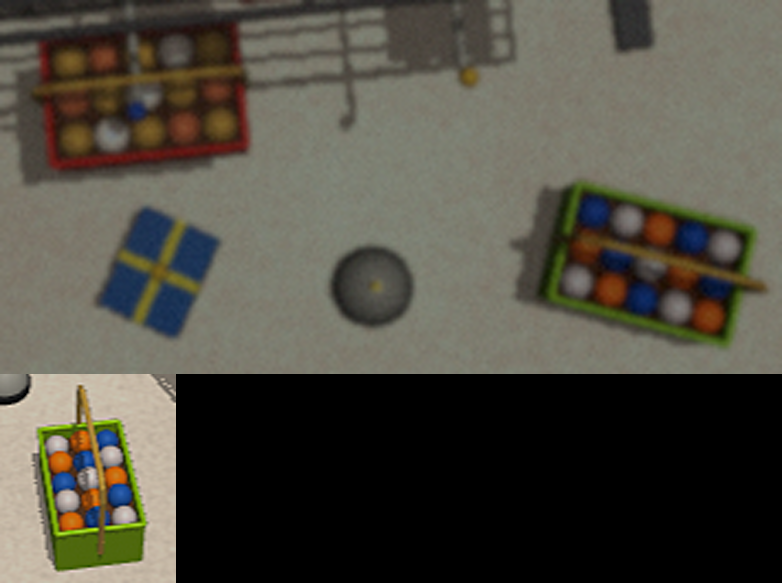

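```bash
cat > h.py <<'E'
from workcell import bot
import numpy as np,cv2
np.set_printoptions(precision=4,suppress=True)
P={}
for n in("side","top"):
    p=bot.camera_params(n);P[n]=(192/np.tan(np.radians(p["fov_y"]/2)),p["cx"],p["cy"],np.array(p["R"]),np.array(p["t"]))
def ray(n,u):
    f,cx,cy,R,t=P[n];return -R.T@t,R.T@np.array([(u[0]-cx)/f,(u[1]-cy)/f,1])
def onz(n,u,z):
    c,d=ray(n,u);return c+d*(z-c[2])/d[2]
def tri(us,ut):
    c,d=ray("side",us);e,g=ray("top",ut)
    s=np.linalg.lstsq(np.c_[d,-g],e-c,rcond=None)[0];a=c+s[0]*d;b=e+s[1]*g
    return (a+b)/2,np.linalg.norm(a-b)
def proj(n,X):
    f,cx,cy,R,t=P[n];q=R@np.asarray(X,float)+t;return np.array([cx+f*q[0]/q[2],cy+f*q[1]/q[2]])
E
python3 - <<'E'
from h import *
S=lambda x,y:(215+(x+.5)/6-.5,120+(y+.5)/6-.5)
T=lambda x,y:(185+(x+.5)/3.4-.5,165+(y+.5)/3.4-.5)
for nm,a,b in(("blue",(155,110),(137,111)),("yel",(412,369),(469,76))):
    print(nm,tri(S(*a),T(*b)),onz("top",T(*b),.274),onz("side",S(*a),.274))
print("redcrown",onz("top",T(37,94),.25),onz("top",T(243,72),.25))
print("side crown",onz("side",S(140,73),.257),onz("side",S(150,75),.257),onz("side",S(262,190),.257),onz("side",S(272,220),.257))
r=[onz("top",T(*u),.182) for u in((40,42),(238,25),(248,150),(52,167))];print("red rim",*r,np.mean(r,0))
print("prong root",onz("side",S(357,93),.25),onz("side",S(632,337),.25))
r=[onz("top",T(*u),.065) for u in((578,183),(753,229),(731,343),(547,299))];print("green rim",*r,np.mean(r,0))
print("green crown",onz("top",T(578,235),.13),onz("top",T(763,287),.13))
C=lambda x,y:(225+x/2.2,255+(y-374)/2.2)
r=[onz("side",C(*u),.065) for u in((39,429),(121,420),(145,526),(52,538))];print("green rim side",*r,np.mean(r,0))
print("jar,box,bell",onz("top",(158,250),.12),onz("top",T(158,272),.04),onz("top",T(372,286),.03))
E
```

```text
blue (array([0.566 , 0.0784, 0.2785]), np.float64(0.0021771396383486992)) [0.5654 0.0791 0.274 ] [0.5698 0.0846 0.274 ]
yel (array([ 0.5833, -0.1482,  0.2779]), np.float64(0.0013063708836514156)) [ 0.5832 -0.1485  0.274 ] [ 0.5865 -0.1439  0.274 ]
redcrown [0.582  0.1508 0.25  ] [0.5935 0.006  0.25  ]
side crown [0.5874 0.1431 0.257 ] [0.5911 0.1393 0.257 ] [0.5978 0.0252 0.257 ] [0.5915 0.0012 0.257 ]
red rim [0.6293 0.1573 0.182 ] [0.6378 0.0094 0.182 ] [0.5443 0.0045 0.182 ] [0.5357 0.1496 0.182 ] [0.5868 0.0802 0.182 ]
prong root [0.6815 0.0917 0.25  ] [ 0.7003 -0.1367  0.25  ]
green rim [ 0.5203 -0.2595  0.065 ] [ 0.4797 -0.3972  0.065 ] [ 0.3898 -0.3743  0.065 ] [ 0.4283 -0.2303  0.065 ] [ 0.4545 -0.3153  0.065 ]
green crown [ 0.4768 -0.245   0.13  ] [ 0.4339 -0.3827  0.13  ]
green rim side [ 0.4345 -0.2304  0.065 ] [ 0.5273 -0.2578  0.065 ] [ 0.4824 -0.3988  0.065 ] [ 0.3865 -0.3714  0.065 ] [ 0.4577 -0.3146  0.065 ]
jar,box,bell [0.4481 0.2691 0.12  ] [0.458  0.0818 0.04  ] [ 0.4421 -0.0934  0.03  ]
```

```bash
cat >> h.py <<'E'
from scipy.spatial.transform import Rotation as Ro
def orient(psi,lean=35):
    c,s=np.cos(np.radians(lean)),np.sin(np.radians(lean))
    return Ro.from_euler('z',psi,degrees=True).as_matrix()@np.array([[0,c,s],[1,0,0],[0,s,-c]])
def cur():
    s=bot.read_state();return s,np.array(s["ee_pos"]),Ro.from_euler('xyz',s["tool_rot"],degrees=True).as_matrix()
def goal(G,psi,lean=35,back=0.,cmd=None):
    "slide cm, rotvec to bring the grasp point to G (less back along tool z)"
    s,p,R=cur(); 
    if cmd is not None: p,R=cmd
    Q=orient(psi,lean);T=np.asarray(G)+(.019-back)*Q[:,2]
    return 100*R.T@(T-p),Ro.from_matrix(R.T@Q).as_rotvec()
E
python3 - <<'E'
from h import *
print(goal((.5884,.1129,.257),4.5,back=.12)); print(goal((.5884,.1129,.257),4.5,back=.0))
E
```

```text
(array([-48.0893, -37.5421, -10.8893]), array([-0.5345, -0.3699,  1.1758]))
(array([-54.5445, -35.1309,  -1.065 ]), array([-0.5345, -0.3699,  1.1758]))
```

Request:
send_rows --deltas '[{"slide":[-3,-2.3,-1],"rotation":[-0.03,-0.02,0.07],"claw":8.5},{"slide":[-7,-5.5,-3],"rotation":[-0.08,-0.06,0.18],"claw":8.5},{"slide":[-12,-9.4,-4.5],"rotation":[-0.14,-0.1,0.3],"claw":8.5},{"slide":[-17,-13.3,-6],"rotation":[-0.2,-0.14,0.44],"claw":8.5},{"slide":[-22,-17.2,-7],"rotation":[-0.26,-0.18,0.57],"claw":8.5},{"slide":[-27,-21,-8],"rotation":[-0.32,-0.22,0.7],"claw":8.5},{"slide":[-32,-25,-9],"rotation":[-0.38,-0.26,0.83],"claw":8.5},{"slide":[-37,-29,-9.6],"rotation":[-0.43,-0.3,0.95],"claw":8.5},{"slide":[-41.5,-32.5,-10.2],"rotation":[-0.48,-0.33,1.06],"claw":8.5},{"slide":[-45,-35.2,-10.6],"rotation":[-0.51,-0.355,1.13],"claw":8.5},{"slide":[-47.3,-37,-10.8],"rotation":[-0.53,-0.37,1.17],"claw":8.5},{"slide":[-48.1,-37.5,-10.9],"rotation":[-0.5345,-0.37,1.176],"claw":8.5}]'

```text
time: 1.6
ee_pos: [0.5312, 0.1075, 0.3396]
tool_rot: [145.0, -0.1, 94.4]
contact_force: [-0.5, 0.7, -0.5]
gripper_width: 0.0853
finger_force: 0.0
```

Run:
```python
from h import *
s,p,R=cur();print(s["time"],p,s["tool_rot"],s["joint_pos"])
print(goal((.5884,.1129,.257),4.5));print(goal((.5884,.1129,.257),4.5,back=.03))
```

```text
1.6 [0.5312 0.1075 0.3396] [145.012   -0.0935  94.3518] [  2.3408 -29.6451 119.9856   1.5065  54.6996  -2.465 ]
(array([ 0.086 , -0.0283, 11.9641]), array([-0.0002,  0.0001, -0.0031]))
(array([ 0.0856, -0.0289,  8.9641]), array([-0.0002,  0.0001, -0.0031]))
```

Request:
send_rows --deltas '[{"slide":[0,0,1],"rotation":[0,0,0],"claw":8.5},{"slide":[0,0,2.5],"rotation":[0,0,0],"claw":8.5},{"slide":[0,0,4],"rotation":[0,0,0],"claw":8.5},{"slide":[0,0,5.5],"rotation":[0,0,0],"claw":8.5},{"slide":[0,0,7],"rotation":[0,0,0],"claw":8.5},{"slide":[0,0,8.5],"rotation":[0,0,0],"claw":8.5},{"slide":[0,0,9.5],"rotation":[0,0,0],"claw":6},{"slide":[0,0,10.5],"rotation":[0,0,0],"claw":4.5},{"slide":[0,0,11.3],"rotation":[0,0,0],"claw":3.5},{"slide":[0,0,11.9],"rotation":[0,0,0],"claw":3.5},{"slide":[0,0,11.9],"rotation":[0,0,0],"claw":3.5}]'

```text
time: 2.98
ee_pos: [0.5991, 0.1145, 0.2424]
tool_rot: [145.0, -0.1, 94.5]
contact_force: [0.0, -0.3, -0.6]
gripper_width: 0.0346
finger_force: 0.0
```

Run:
```python
from h import *
s=bot.grab_frame("side")[:,:,::-1];t=bot.grab_frame("top")[:,:,::-1]
cv2.imwrite("pics/s1.png",s);cv2.imwrite("pics/t1.png",t)
a=cv2.resize(s[85:185,195:295],None,fx=4,fy=4,interpolation=cv2.INTER_CUBIC)
b=cv2.resize(t[150:250,175:275],None,fx=4,fy=4,interpolation=cv2.INTER_CUBIC)
cv2.imwrite("pics/c3.png",np.hstack([a,b]))
st,p,R=cur();print(st["time"],p,st["contact_force"],st["gripper_width"]);g=p-.019*R[:,2];print(g,proj("side",g),proj("top",g))
```

```text
3.075 [0.5992 0.1145 0.2431] [-1.1739  0.6503 -0.1028] 0.03492076358261314
[0.5883 0.1137 0.2587] [242.2462 136.0353] [210.6498 188.765 ]
```

View pics/c3.png

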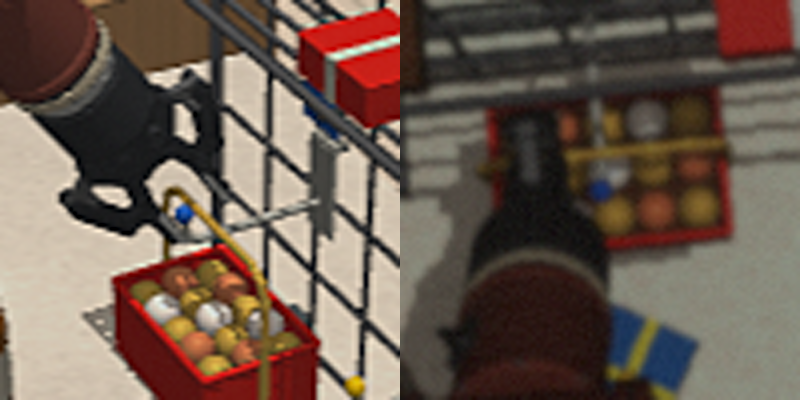

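The fingers straddle the crown to the left of the cap, and the grasp point (242,136) lies on the rod. I'll close now.

Request:
send_rows --deltas '[{"slide":[0,0,0],"rotation":[0,0,0],"claw":2},{"slide":[0,0,0],"rotation":[0,0,0],"claw":1.2},{"slide":[0,0,0],"rotation":[0,0,0],"claw":0.5},{"slide":[0,0,0],"rotation":[0,0,0],"claw":0},{"slide":[0,0,0],"rotation":[0,0,0],"claw":0},{"slide":[0,0,0],"rotation":[0,0,0],"claw":0}]' --squeeze 80

```text
time: 3.82
ee_pos: [0.5992, 0.1146, 0.2431]
tool_rot: [144.9, -0.1, 94.5]
contact_force: [-0.8, -0.5, 1.5]
gripper_width: 0.0039
finger_force: 78.2
```

Request:
send_rows --deltas '[{"slide":[0,0.2,-0.29],"rotation":[0,0,0],"claw":0},{"slide":[0,0.57,-0.82],"rotation":[0,0,0],"claw":0},{"slide":[0,1.03,-1.47],"rotation":[0,0,0],"claw":0},{"slide":[0,1.5,-2.13],"rotation":[0,0,0],"claw":0},{"slide":[0,1.95,-2.78],"rotation":[0,0,0],"claw":0},{"slide":[0,2.2,-3.15],"rotation":[0,0,0],"claw":0},{"slide":[0,2.3,-3.28],"rotation":[0,0,0],"claw":0},{"slide":[0,2.3,-3.28],"rotation":[0,0,0],"claw":0}]'

```text
time: 4.82
ee_pos: [0.5991, 0.1145, 0.2829]
tool_rot: [145.0, -0.1, 94.5]
contact_force: [0.6, 0.1, -3.0]
gripper_width: 0.0039
finger_force: 78.1
```

Run:
```python
from h import *
s=bot.grab_frame("side")[:,:,::-1];t=bot.grab_frame("top")[:,:,::-1]
cv2.imwrite("pics/s2.png",s);cv2.imwrite("pics/t2.png",t)
a=cv2.resize(s[85:185,195:295],None,fx=4,fy=4,interpolation=cv2.INTER_CUBIC)
b=cv2.resize(t[150:250,175:275],None,fx=4,fy=4,interpolation=cv2.INTER_CUBIC)
cv2.imwrite("pics/c4.png",np.hstack([a,b]))
st,p,R=cur();g=p-.019*R[:,2];print(st["time"],p,g,st["tool_rot"],st["contact_force"],st["wrist_torque"])
```

```text
4.925 [0.5989 0.1145 0.2824] [0.588  0.1136 0.298 ] [144.9959  -0.0864  94.4912] [-0.5058  1.3531 -3.9365] [0.0753 0.563  0.0652]
```

View pics/c4.png

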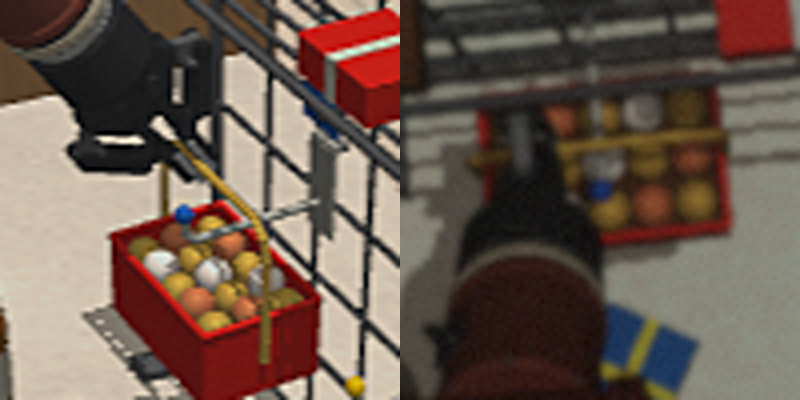

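Request:
send_rows --deltas '[{"slide":[0,-0.3,-3.49],"rotation":[0,0,0],"claw":0},{"slide":[0,-0.4,-0.3],"rotation":[0,0,0],"claw":0}]'

```text
time: 5.18
ee_pos: [0.5961, 0.1144, 0.2902]
tool_rot: [144.3, -0.1, 94.5]
contact_force: [1.3, 0.2, -3.2]
gripper_width: 0.0041
finger_force: 78.9
```

Request:
send_rows --deltas '[{"slide":[0,-0.1,-0.1],"rotation":[0,0,0],"claw":0},{"slide":[0,-0.4,-0.3],"rotation":[0,0,0],"claw":0},{"slide":[0,-1.0,-0.7],"rotation":[0,0,0],"claw":0},{"slide":[0,-1.8,-1.25],"rotation":[0,0,0],"claw":0},{"slide":[0,-2.7,-1.9],"rotation":[0,0,0],"claw":0},{"slide":[0,-3.6,-2.5],"rotation":[0,0,0],"claw":0},{"slide":[0,-4.4,-3.05],"rotation":[0,0,0],"claw":0},{"slide":[-0.3,-5.1,-3.55],"rotation":[0,0,0],"claw":0},{"slide":[-0.9,-5.5,-3.85],"rotation":[0,0,0],"claw":0},{"slide":[-1.8,-5.7,-4.0],"rotation":[0,0,0],"claw":0},{"slide":[-3.0,-5.74,-4.02],"rotation":[0,0,0],"claw":0},{"slide":[-4.5,-5.74,-4.02],"rotation":[0,0,0],"claw":0}]'

```text
time: 6.68
ee_pos: [0.5279, 0.0628, 0.2831]
tool_rot: [144.9, -0.1, 94.5]
contact_force: [-0.4, 0.0, -3.4]
gripper_width: 0.0037
finger_force: 78.9
```

Request:
send_rows --deltas '[{"slide":[-1.8,0,0],"rotation":[0,0,0],"claw":0},{"slide":[-3.8,0,0],"rotation":[0,0,0],"claw":0},{"slide":[-5.8,0,0],"rotation":[0,0,0],"claw":0},{"slide":[-7.8,0,0],"rotation":[0,0,0],"claw":0},{"slide":[-9.8,0,0],"rotation":[0,0,0],"claw":0},{"slide":[-11.8,0,0],"rotation":[0,0,0],"claw":0},{"slide":[-13.7,0,0],"rotation":[0,0,0],"claw":0},{"slide":[-15.4,0,0],"rotation":[0,0,0],"claw":0},{"slide":[-16.8,0,0],"rotation":[0,0,0],"claw":0},{"slide":[-17.7,0,0],"rotation":[0,0,0],"claw":0},{"slide":[-18.2,0,0],"rotation":[0,0,0],"claw":0},{"slide":[-18.3,0,0],"rotation":[0,0,0],"claw":0}]'

```text
time: 8.18
ee_pos: [0.5421, -0.119, 0.2826]
tool_rot: [145.0, -0.1, 94.5]
contact_force: [-0.5, 0.1, -3.6]
gripper_width: 0.0035
finger_force: 78.9
```

Run:
```python
from h import *
s=bot.grab_frame("side")[:,:,::-1];t=bot.grab_frame("top")[:,:,::-1]
cv2.imwrite("pics/s3.png",s);cv2.imwrite("pics/t3.png",t)
a=cv2.resize(s[110:260,210:340],None,fx=3,fy=3,interpolation=cv2.INTER_CUBIC)
b=cv2.resize(t[150:300,255:388],None,fx=3,fy=3,interpolation=cv2.INTER_CUBIC)
cv2.imwrite("pics/c5.png",np.hstack([a,b]));print(a.shape)
st,p,R=cur();g=p-.019*R[:,2];print(st["time"],p,g,st["tool_rot"],st["contact_force"],st["wrist_torque"])
```

```text
(450, 390, 3)
8.275 [ 0.5421 -0.1185  0.2827] [ 0.5312 -0.1194  0.2983] [144.9515  -0.0893  94.502 ] [ 0.6109 -0.5272 -3.1855] [0.0084 0.5617 0.0518]
```

View pics/c5.png

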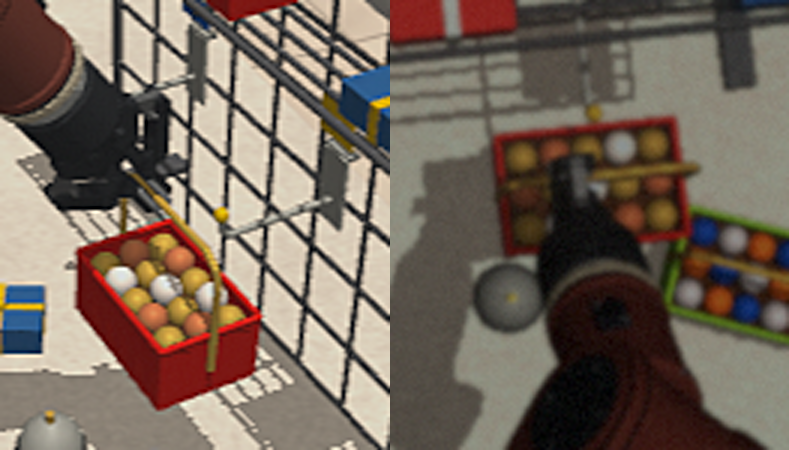

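Request:
send_rows --deltas '[{"slide":[0,0.2,0.1],"rotation":[0,0,0],"claw":0},{"slide":[0,0.6,0.4],"rotation":[0,0,0],"claw":0},{"slide":[0,1.3,0.9],"rotation":[0,0,0],"claw":0},{"slide":[0,2.2,1.55],"rotation":[0,0,0],"claw":0},{"slide":[0,3.1,2.2],"rotation":[0,0,0],"claw":0},{"slide":[0,4.0,2.8],"rotation":[0,0,0],"claw":0},{"slide":[0,4.9,3.45],"rotation":[0,0,0],"claw":0},{"slide":[0,5.7,4.0],"rotation":[0,0,0],"claw":0},{"slide":[0,6.3,4.4],"rotation":[0,0,0],"claw":0},{"slide":[0,6.6,4.62],"rotation":[0,0,0],"claw":0},{"slide":[0,6.63,4.65],"rotation":[0,0,0],"claw":0},{"slide":[0,6.63,4.65],"rotation":[0,0,0],"claw":0}]'

```text
time: 9.78
ee_pos: [0.6227, -0.1124, 0.2827]
tool_rot: [145.0, -0.1, 94.5]
contact_force: [0.2, -0.5, -3.6]
gripper_width: 0.0036
finger_force: 78.9
```

Run:
```python
from h import *
s=bot.grab_frame("side")[:,:,::-1];t=bot.grab_frame("top")[:,:,::-1]
cv2.imwrite("pics/s4.png",s);cv2.imwrite("pics/t4.png",t)
a=cv2.resize(s[110:260,210:340],None,fx=3,fy=3,interpolation=cv2.INTER_CUBIC)
b=cv2.resize(t[130:280,255:388],None,fx=3,fy=3,interpolation=cv2.INTER_CUBIC)
cv2.imwrite("pics/c6.png",np.hstack([a,b]));print(a.shape)
st,p,R=cur();g=p-.019*R[:,2];print(st["time"],p,g,st["tool_rot"],st["contact_force"],st["wrist_torque"])
```

```text
(450, 390, 3)
9.875 [ 0.6227 -0.1124  0.2828] [ 0.6118 -0.1133  0.2983] [144.9487  -0.0806  94.4824] [-0.0538  0.2762 -2.8429] [ 0.0393  0.6139 -0.0059]
```

View pics/c6.png

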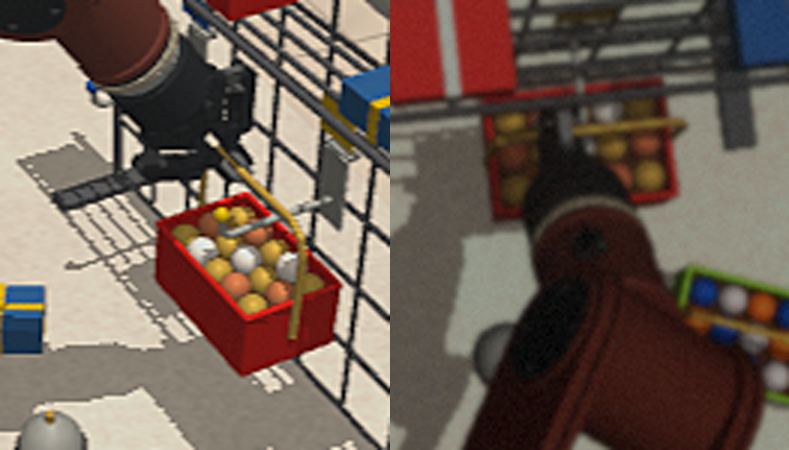

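The yellow cap, at crop (221,213), and its prong are inside the hoop, and there were no contact forces. I'll lower it now.

Request:
send_rows --deltas '[{"slide":[0,-0.2,0.29],"rotation":[0,0,0],"claw":0},{"slide":[0,-0.57,0.82],"rotation":[0,0,0],"claw":0},{"slide":[0,-0.95,1.35],"rotation":[0,0,0],"claw":0},{"slide":[0,-1.3,1.85],"rotation":[0,0,0],"claw":0},{"slide":[0,-1.65,2.35],"rotation":[0,0,0],"claw":0},{"slide":[0,-1.95,2.78],"rotation":[0,0,0],"claw":0},{"slide":[0,-2.15,3.05],"rotation":[0,0,0],"claw":0},{"slide":[0,-2.24,3.19],"rotation":[0,0,0],"claw":0},{"slide":[0,-2.24,3.19],"rotation":[0,0,0],"claw":0}]'

```text
time: 11.0
ee_pos: [0.623, -0.1124, 0.244]
tool_rot: [144.9, -0.1, 94.5]
contact_force: [-1.4, -0.1, -2.2]
gripper_width: 0.0039
finger_force: 79.1
```

Request:
send_rows --deltas '[{"slide":[0,-0.06,0.08],"rotation":[0,0,0],"claw":0},{"slide":[0,-0.09,0.12],"rotation":[0,0,0],"claw":0},{"slide":[0,-0.09,0.12],"rotation":[0,0,0],"claw":0}]'

```text
time: 11.38
ee_pos: [0.6233, -0.1124, 0.2432]
tool_rot: [144.9, -0.0, 94.5]
contact_force: [-0.8, 0.7, 0.7]
gripper_width: 0.0042
finger_force: 79.4
```

Request:
send_rows --deltas '[{"slide":[0,0,0],"rotation":[0,0,0],"claw":0.8},{"slide":[0,0,0],"rotation":[0,0,0],"claw":1.2},{"slide":[0,0,0],"rotation":[0,0,0],"claw":2},{"slide":[0,0,0],"rotation":[0,0,0],"claw":3},{"slide":[0,0,0],"rotation":[0,0,0],"claw":4.5},{"slide":[0,0,0],"rotation":[0,0,0],"claw":5.5},{"slide":[0,0,-0.5],"rotation":[0,0,0],"claw":5.5},{"slide":[0,0,-1.5],"rotation":[0,0,0],"claw":5.5},{"slide":[0,0,-3],"rotation":[0,0,0],"claw":5.5},{"slide":[0,0,-5],"rotation":[0,0,0],"claw":5.5},{"slide":[0,0,-7.5],"rotation":[0,0,0],"claw":5.5},{"slide":[0,0,-10],"rotation":[0,0,0],"claw":5.5}]'

```text
time: 12.88
ee_pos: [0.5647, -0.117, 0.3259]
tool_rot: [144.9, -0.0, 94.5]
contact_force: [-0.4, 0.0, -0.1]
gripper_width: 0.0552
finger_force: 0.0
```

Run:
```python
from h import *
s=bot.grab_frame("side")[:,:,::-1];t=bot.grab_frame("top")[:,:,::-1]
cv2.imwrite("pics/s5.png",s);cv2.imwrite("pics/t5.png",t)
a=cv2.resize(s[110:260,210:340],None,fx=3,fy=3,interpolation=cv2.INTER_CUBIC)
b=cv2.resize(t[130:280,255:388],None,fx=3,fy=3,interpolation=cv2.INTER_CUBIC)
cv2.imwrite("pics/c7.png",np.hstack([a,b]))
st,p,R=cur();print(st["time"],p,st["tool_rot"],st["contact_force"])
# green: crown line from top view, z=.14
G=np.array([.456,-.315,.140]);psi=-17.3
L=np.array([-np.sin(np.radians(psi)),np.cos(np.radians(psi)),0])
print(proj("side",G),proj("top",G),[proj("top",G+k*L) for k in(-.055,.055)],[proj("side",G+k*L) for k in(-.055,.055)])
g=G+.033*L
print(g,goal(g,psi,back=.12),goal(g,psi))
```

```text
12.975 [ 0.5658 -0.1178  0.3287] [144.6253   0.1403  94.437 ] [1.1827 0.1063 0.2921]
[265.5505 281.0958] [383.1814 241.0605] [array([404.1411, 246.9432]), array([362.3132, 235.2035])] [array([269.3222, 299.8178]), array([262.0544, 263.7418])]
[ 0.4658 -0.2835  0.14  ] (array([-13.57  , -19.7175,  -0.9616]), array([ 0.0069, -0.2166,  0.3115])) (array([-16.095 , -20.1986,  10.7599]), array([ 0.0069, -0.2166,  0.3115]))
```

View pics/c7.png

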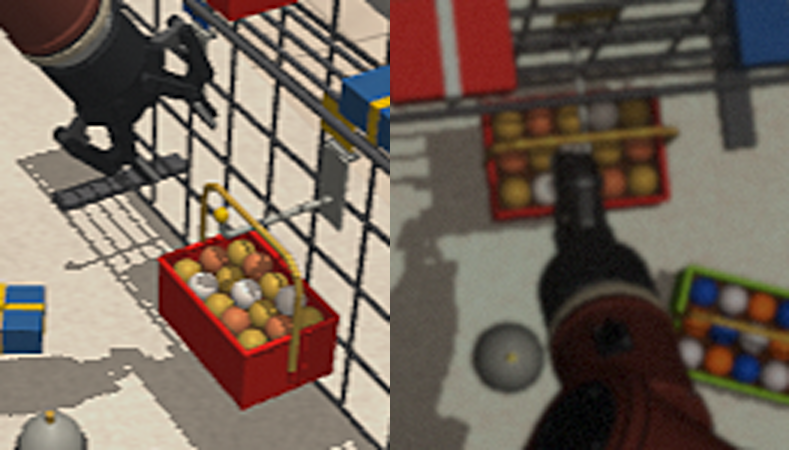

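Request:
send_rows --deltas '[{"slide":[-0.4,-0.6,-1],"rotation":[0,0,0],"claw":7},{"slide":[-1.2,-1.8,-1.8],"rotation":[0,-0.02,0.03],"claw":8.5},{"slide":[-2.5,-3.6,-2],"rotation":[0,-0.04,0.06],"claw":8.5},{"slide":[-4,-5.8,-2],"rotation":[0,-0.06,0.09],"claw":8.5},{"slide":[-5.6,-8.2,-2],"rotation":[0,-0.09,0.13],"claw":8.5},{"slide":[-7.3,-10.6,-2],"rotation":[0,-0.115,0.165],"claw":8.5},{"slide":[-9,-13,-1.8],"rotation":[0,-0.14,0.2],"claw":8.5},{"slide":[-10.6,-15.4,-1.6],"rotation":[0,-0.17,0.24],"claw":8.5},{"slide":[-12,-17.5,-1.4],"rotation":[0.005,-0.19,0.275],"claw":8.5},{"slide":[-13.1,-19.1,-1.1],"rotation":[0.007,-0.21,0.3],"claw":8.5},{"slide":[-13.6,-19.8,-1],"rotation":[0.007,-0.217,0.3115],"claw":8.5},{"slide":[-13.6,-19.8,-1],"rotation":[0.007,-0.217,0.3115],"claw":8.5}]'

```text
time: 14.48
ee_pos: [0.4086, -0.2656, 0.218]
tool_rot: [145.4, -0.1, 72.7]
contact_force: [0.4, 0.2, -0.8]
gripper_width: 0.0851
finger_force: 0.0
```

Run:
```python
from h import *
t0=cv2.imread("pics/t0.png" if 0 else "pics/top0.png");s0=cv2.imread("pics/side0.png")
s,p,R=cur();print(s["time"],p,s["tool_rot"],s["joint_pos"],s["contact_force"])
psi=-17.3
L=np.array([-np.sin(np.radians(psi)),np.cos(np.radians(psi)),0]);G=np.array([.4545,-.315,.14])
# rod centre found across the predicted crown line: column profiles of brass colour
for n,im in(("top",t0),("side",s0)):
    for k in(-.045,-.02,.005,.03,.05):
        X=np.array([np.cos(np.radians(psi)),np.sin(np.radians(psi)),0])
        offs=np.arange(-.012,.0121,.002)
        px=np.array([proj(n,G+k*L+o*X) for o in offs])
        v=cv2.remap(im,px[:,0].astype(np.float32)[None],px[:,1].astype(np.float32)[None],cv2.INTER_LINEAR)[0]
        hsv=cv2.cvtColor(v[None],cv2.COLOR_BGR2HSV)[0]
        print(n,k,[f"{h}/{q}/{w}" for h,q,w in hsv])
print(goal(G+.033*L,psi))
```

```text
14.475 [ 0.4086 -0.2656  0.218 ] [145.4093  -0.111   72.6934] [-57.3847 -33.4103 135.0463  27.0273  53.8075 -51.4311] [ 0.3583  0.154  -0.75  ]
top -0.045 ['60/59/26', '81/102/25', '90/106/24', '94/60/30', '0/23/44', '20/124/72', '21/157/91', '21/170/93', '23/169/71', '29/170/42', '34/181/31', '37/202/29', '36/219/28']
top -0.02 ['0/128/28', '0/131/33', '1/137/41', '6/142/54', '14/159/69', '19/170/87', '21/173/99', '20/170/93', '18/172/71', '15/176/55', '12/165/48', '10/151/44', '5/90/37']
top 0.005 ['8/144/46', '6/112/59', '8/117/70', '11/119/77', '15/132/83', '18/154/93', '20/177/98', '19/180/88', '18/178/70', '12/158/55', '8/147/45', '9/158/34', '4/132/31']
top 0.03 ['173/33/31', '130/22/35', '128/26/40', '174/27/48', '19/98/65', '21/150/90', '21/169/95', '21/176/87', '19/179/67', '15/197/48', '12/182/42', '11/170/42', '12/180/41']
top 0.05 ['110/184/47', '112/198/54', '112/181/62', '115/99/59', '14/53/62', '21/148/88', '21/164/90', '20/163/78', '16/149/58', '10/131/41', '12/92/36', '8/46/44', '4/31/57']
side -0.045 ['109/160/94', '112/75/116', '113/45/135', '111/55/138', '110/92/
[... 236 characters left out ...]
, '21/181/189', '18/145/146', '111/140/89', '109/212/108', '109/164/121']
side 0.005 ['35/212/90', '27/220/94', '24/228/104', '29/223/97', '37/225/93', '36/196/87', '25/169/118', '21/168/164', '20/171/172', '23/176/126', '41/225/77', '39/233/92', '38/240/101']
side 0.03 ['19/37/208', '18/35/167', '20/137/97', '20/168/91', '20/110/114', '19/84/131', '19/117/148', '21/182/170', '20/152/168', '19/85/171', '19/40/185', '20/34/203', '19/38/202']
side 0.05 ['20/38/202', '23/31/207', '23/33/188', '21/59/142', '20/146/89', '21/180/95', '21/176/142', '21/186/169', '20/141/179', '17/66/188', '19/30/201', '21/33/202', '20/34/202']
(array([-0.0729,  0.4003, 11.6434]), array([-0.0071, -0.0015, -0.0012]))
```

Request:
send_rows --deltas '[{"slide":[0,0.4,0.5],"rotation":[0,0,0],"claw":8.5},{"slide":[0,0.5,1.5],"rotation":[0,0,0],"claw":8.5},{"slide":[0,0.5,3],"rotation":[-0.007,0,0],"claw":8.5},{"slide":[0,0.5,4.5],"rotation":[-0.007,0,0],"claw":8.5},{"slide":[0,0.5,6],"rotation":[-0.007,0,0],"claw":8.5},{"slide":[0,0.5,7.5],"rotation":[-0.007,0,0],"claw":8.5},{"slide":[0,0.5,9],"rotation":[-0.007,0,0],"claw":6},{"slide":[0,0.5,10.3],"rotation":[-0.007,0,0],"claw":4.5},{"slide":[0,0.5,11.3],"rotation":[-0.007,0,0],"claw":3.5},{"slide":[0,0.5,11.7],"rotation":[-0.007,0,0],"claw":3},{"slide":[0,0.5,11.7],"rotation":[-0.007,0,0],"claw":3}]'

```text
time: 15.85
ee_pos: [0.4764, -0.2861, 0.1246]
tool_rot: [145.0, -0.1, 72.8]
contact_force: [0.3, -0.2, -0.2]
gripper_width: 0.0298
finger_force: 0.0
```

Run:
```python
from h import *
s=bot.grab_frame("side")[:,:,::-1];t=bot.grab_frame("top")[:,:,::-1]
cv2.imwrite("pics/s6.png",s);cv2.imwrite("pics/t6.png",t)
a=cv2.resize(s[210:335,205:315],None,fx=3.5,fy=3.5,interpolation=cv2.INTER_CUBIC)
b=cv2.resize(t[180:305,320:430],None,fx=3.5,fy=3.5,interpolation=cv2.INTER_CUBIC)
cv2.imwrite("pics/c8.png",np.hstack([a,b]))
s,p,R=cur();g=p-.019*R[:,2];print(s["time"],p,g,s["tool_rot"],s["contact_force"],s["gripper_width"])
psi=-17.3;L=np.array([-np.sin(np.radians(psi)),np.cos(np.radians(psi)),0]);print(g-.033*L)
```

```text
15.95 [ 0.4764 -0.2864  0.1253] [ 0.466  -0.2832  0.1408] [144.9609  -0.0582  72.7404] [-0.2398 -0.0539  0.3134] 0.029644284545771563
[ 0.4562 -0.3147  0.1408]
```

Position matches the estimate without contact, so I'll close on the rod.

Request:
send_rows --deltas '[{"slide":[0,0,0],"rotation":[0,0,0],"claw":2},{"slide":[0,0,0],"rotation":[0,0,0],"claw":1.2},{"slide":[0,0,0],"rotation":[0,0,0],"claw":0.5},{"slide":[0,0,0],"rotation":[0,0,0],"claw":0},{"slide":[0,0,0],"rotation":[0,0,0],"claw":0},{"slide":[0,0,0],"rotation":[0,0,0],"claw":0}]' --squeeze 80

```text
time: 16.7
ee_pos: [0.4766, -0.2865, 0.1254]
tool_rot: [144.9, -0.1, 72.7]
contact_force: [-2.5, 1.1, 5.2]
gripper_width: 0.0037
finger_force: 78.5
```

Request:
send_rows --deltas '[{"slide":[0,0.12,-0.16],"rotation":[0,0,0],"claw":0},{"slide":[0,0.46,-0.66],"rotation":[0,0,0],"claw":0},{"slide":[0,1.15,-1.64],"rotation":[0,0,0],"claw":0},{"slide":[0,2.1,-3.0],"rotation":[0,0,0],"claw":0},{"slide":[0,3.2,-4.6],"rotation":[0,0,0],"claw":0},{"slide":[0,4.4,-6.3],"rotation":[0,0,0],"claw":0},{"slide":[0,5.6,-8.0],"rotation":[0,0,0],"claw":0},{"slide":[0,6.8,-9.7],"rotation":[0,0,0],"claw":0},{"slide":[0,7.9,-11.25],"rotation":[0,0,0],"claw":0},{"slide":[0,8.7,-12.4],"rotation":[0,0,0],"claw":0},{"slide":[0,9.1,-13.0],"rotation":[0,0,0],"claw":0},{"slide":[0,9.15,-13.07],"rotation":[0,0,0],"claw":0}]'

```text
time: 18.2
ee_pos: [0.4762, -0.2865, 0.2849]
tool_rot: [145.0, -0.1, 72.7]
contact_force: [-0.3, 0.2, -4.5]
gripper_width: 0.0041
finger_force: 78.2
```

Run:
```python
from h import *
s,p,R=cur();g=p-.019*R[:,2];print(s["time"],p,g,s["tool_rot"],s["contact_force"],s["joint_pos"])
a,b=goal((.475,-.09,.300),4.5);print(a,b)
Q=orient(4.5);print(100*R.T@((np.array([.4744,.1046,.3])+.019*Q[:,2])-p))
```

```text
18.2 [ 0.4762 -0.2865  0.2849] [ 0.4658 -0.2833  0.3005] [144.9657  -0.051   72.7415] [-0.3162  0.1737 -4.531 ] [-50.298  -24.5836 122.4742  22.8271  53.9356 -41.9316]
[19.1389 -4.0738 -2.7791] [ 0.0008  0.2172 -0.3115]
[37.7049 -8.8576 -6.1128]
```

Request:
send_rows --deltas '[{"slide":[0.6,-0.13,-0.08],"rotation":[0,0.006,-0.01],"claw":0},{"slide":[1.9,-0.4,-0.28],"rotation":[0,0.022,-0.031],"claw":0},{"slide":[3.8,-0.8,-0.55],"rotation":[0,0.043,-0.062],"claw":0},{"slide":[5.9,-1.26,-0.86],"rotation":[0,0.067,-0.097],"claw":0},{"slide":[8.0,-1.7,-1.16],"rotation":[0,0.091,-0.131],"claw":0},{"slide":[10.1,-2.15,-1.47],"rotation":[0,0.115,-0.165],"claw":0},{"slide":[12.2,-2.6,-1.78],"rotation":[0,0.139,-0.199],"claw":0},{"slide":[14.3,-3.05,-2.08],"rotation":[0,0.163,-0.233],"claw":0},{"slide":[16.3,-3.47,-2.36],"rotation":[0,0.185,-0.265],"claw":0},{"slide":[17.8,-3.8,-2.58],"rotation":[0,0.202,-0.29],"claw":0},{"slide":[18.8,-4.0,-2.73],"rotation":[0,0.213,-0.306],"claw":0},{"slide":[19.14,-4.07,-2.78],"rotation":[0,0.217,-0.3115],"claw":0}]'

```text
time: 19.7
ee_pos: [0.486, -0.0886, 0.2842]
tool_rot: [145.0, -0.0, 94.6]
contact_force: [-0.4, 0.4, -2.7]
gripper_width: 0.004
finger_force: 78.1
```

Run:
```python
from h import *
s,p,R=cur();g=p-.019*R[:,2];print(s["time"],p,g,s["tool_rot"],s["contact_force"],s["joint_pos"])
print(goal((.4744,.1046,.300),4.5))
```

```text
19.7 [ 0.486  -0.0886  0.2842] [ 0.4751 -0.0895  0.2997] [144.9668  -0.0015  94.5524] [-0.4308  0.3556 -2.7484] [-33.9502 -35.7664 129.453   24.3898  59.9374 -45.8753]
(array([19.3487,  1.2163,  0.8201]), array([ 0.0006, -0.0005,  0.0007]))
```

Request:
send_rows --deltas '[{"slide":[0.6,0.03,0.02],"rotation":[0,0,0],"claw":0},{"slide":[1.9,0.1,0.08],"rotation":[0,0,0],"claw":0},{"slide":[3.8,0.24,0.16],"rotation":[0,0,0],"claw":0},{"slide":[5.9,0.37,0.25],"rotation":[0,0,0],"claw":0},{"slide":[8.1,0.5,0.34],"rotation":[0,0,0],"claw":0},{"slide":[10.3,0.65,0.44],"rotation":[0,0,0],"claw":0},{"slide":[12.4,0.78,0.52],"rotation":[0,0,0],"claw":0},{"slide":[14.5,0.9,0.61],"rotation":[0,0,0],"claw":0},{"slide":[16.5,1.04,0.7],"rotation":[0,0,0],"claw":0},{"slide":[18.0,1.13,0.76],"rotation":[0,0,0],"claw":0},{"slide":[19.0,1.2,0.81],"rotation":[0,0,0],"claw":0},{"slide":[19.35,1.22,0.82],"rotation":[0,0,0],"claw":0}]'

```text
time: 21.2
ee_pos: [0.4853, 0.1056, 0.2843]
tool_rot: [145.0, -0.0, 94.5]
contact_force: [-0.6, -0.2, -3.1]
gripper_width: 0.0041
finger_force: 78.2
```

Run:
```python
from h import *
for n in("side","top"): cv2.imwrite(f"pics/{n}7.png",bot.grab_frame(n)[:,:,::-1])
s,p,R=cur();g=p-.019*R[:,2];print(s["time"],p,g,s["tool_rot"],s["contact_force"])
print(goal((.594,.114,.2985),4.5))
# where is the green crown? brass profile around the expected rod line, at offsets along it
t=cv2.imread("pics/top7.png");sd=cv2.imread("pics/side7.png")
c,q=np.cos(np.radians(4.5)),np.sin(np.radians(4.5));L=np.array([-q,c,0]);X=np.array([c,q,0]);M=g-.033*L
for n,im in(("top",t),("side",sd)):
  for k in(-.05,-.035,-.02,0):
    o=np.arange(-.02,.0201,.001);px=np.array([proj(n,M+k*L+(a*X if n=="top" else a*np.array([0,0,1.]))) for a in o]).astype(np.float32)
    h=cv2.cvtColor(cv2.remap(im,px[:,0][None],px[:,1][None],cv2.INTER_LINEAR),cv2.COLOR_BGR2HSV)[0].astype(int)
    m=(abs(h[:,0]-21)<=3)&(h[:,1]>135);print(n,k,o[m])
# basket rim: lime mask in both views
for n,im in(("top",t),("side",sd)):
    h=cv2.cvtColor(im,cv2.COLOR_BGR2HSV);m=cv2.inRange(h,(32,150,40),(45,255,255));m[:, :180]=0
    k,l,st,_=cv2.connectedComponentsWithStats(m);i=1+st[1:,4].argmax();print(n,st[i])
    for u in((-1,-1),(1,-1),(1,1),(-1,1)): print(proj(n,M+np.array([0,0,-.075])+u[0]*.048*X+u[1]*.073*L),end=' ')
    pts=cv2.findNonZero((m>0).astype(np.uint8));print(cv2.approxPolyDP(cv2.convexHull(pts),4,True)[:,0].tolist())
a=cv2.resize(sd[85:235,190:320],None,fx=3,fy=3,interpolation=cv2.INTER_CUBIC)
b=cv2.resize(t[140:290,170:300],None,fx=3,fy=3,interpolation=cv2.INTER_CUBIC)
cv2.imwrite("pics/c9.png",np.hstack([a,b]))
```

```text
21.3 [0.4853 0.1052 0.2843] [0.4745 0.1043 0.2999] [144.9838  -0.0291  94.5083] [ 0.3853  0.4742 -3.5022]
(array([0.0219, 9.7398, 6.9956]), array([ 0.0003, -0.0005, -0.0002]))
top -0.05 [-0.002 -0.001  0.   ]
top -0.035 [-0.003 -0.002 -0.001  0.     0.001]
top -0.02 [-0.003 -0.002 -0.001  0.     0.001]
top 0 [-0.002 -0.001  0.   ]
side -0.05 [-0.004 -0.003 -0.002 -0.001  0.     0.001  0.002  0.003  0.004]
side -0.035 [-0.003 -0.002 -0.001  0.     0.001  0.002  0.003  0.004  0.005]
side -0.02 [-0.002 -0.001  0.     0.001  0.002  0.003  0.004  0.005  0.006]
side 0 [-0.002 -0.001  0.     0.001  0.002  0.003  0.004  0.005  0.006  0.007]
top [198 214  62  23 172]
[262.6406 252.6542] [258.4206 212.8949] [198.4354 219.2386] [202.0974 259.0133] [[261, 252], [226, 258], [202, 254], [198, 222], [257, 214]]
side [ 187  145   54   54 1083]
[208.1049 181.24  ] [239.6528 170.8702] [216.3161 145.3132] [186.4384 154.2714] [[239, 188], [210, 198], [189, 172], [187, 153], [214, 145], [240, 170]]
```

Predicted and measured rim corners agree within about 1 px, so the green basket is level and centred. I'll thread it onto the hook.

Request:
send_rows --deltas '[{"slide":[0,0.25,0.18],"rotation":[0,0,0],"claw":0},{"slide":[0,0.9,0.65],"rotation":[0,0,0],"claw":0},{"slide":[0,1.85,1.33],"rotation":[0,0,0],"claw":0},{"slide":[0,2.9,2.08],"rotation":[0,0,0],"claw":0},{"slide":[0,4.0,2.87],"rotation":[0,0,0],"claw":0},{"slide":[0,5.1,3.66],"rotation":[0,0,0],"claw":0},{"slide":[0,6.2,4.45],"rotation":[0,0,0],"claw":0},{"slide":[0,7.3,5.24],"rotation":[0,0,0],"claw":0},{"slide":[0,8.3,5.96],"rotation":[0,0,0],"claw":0},{"slide":[0,9.1,6.54],"rotation":[0,0,0],"claw":0},{"slide":[0,9.6,6.9],"rotation":[0,0,0],"claw":0},{"slide":[0,9.74,7.0],"rotation":[0,0,0],"claw":0}]'

```text
time: 22.8
ee_pos: [0.6052, 0.1143, 0.2829]
tool_rot: [145.0, -0.0, 94.5]
contact_force: [-0.6, -0.4, -4.5]
gripper_width: 0.0046
finger_force: 78.2
```

Run:
```python
from h import *
for n in("side","top"): cv2.imwrite(f"pics/{n}8.png",bot.grab_frame(n)[:,:,::-1])
s,p,R=cur();g=p-.019*R[:,2];print(s["time"],p,g,s["tool_rot"],s["contact_force"])
c,q=np.cos(np.radians(4.5)),np.sin(np.radians(4.5));L=np.array([-q,c,0]);print("mid",g-.033*L)
t=cv2.imread("pics/top8.png");sd=cv2.imread("pics/side8.png")
for n,im in(("top",t),("side",sd)):
    h=cv2.cvtColor(im,cv2.COLOR_BGR2HSV);m=cv2.inRange(h,(100,150,30),(125,255,255));
    u=proj(n,(.5675,.081,.275)).astype(int);w=m[u[1]-8:u[1]+9,u[0]-8:u[0]+9];k=np.argwhere(w);print(n,u,len(k),k.mean(0)[::-1]-8+u if len(k) else None)
print(goal((.594,.114,.2585),4.5))
```

```text
22.9 [0.6049 0.1144 0.2829] [0.5941 0.1135 0.2985] [144.9856  -0.0093  94.4938] [-0.2469 -0.8968 -3.874 ]
mid [0.5967 0.0806 0.2985]
top [224 196] 83 [224.8193 197.3735]
side [240 138] 34 [243.9706 140.7647]
(array([ 0.0487, -2.2976,  3.2733]), array([ 0.0003, -0.0001, -0.0002]))
```

Request:
send_rows --deltas '[{"slide":[0,-0.2,0.29],"rotation":[0,0,0],"claw":0},{"slide":[0,-0.57,0.82],"rotation":[0,0,0],"claw":0},{"slide":[0,-0.95,1.35],"rotation":[0,0,0],"claw":0},{"slide":[0,-1.3,1.85],"rotation":[0,0,0],"claw":0},{"slide":[0,-1.65,2.35],"rotation":[0,0,0],"claw":0},{"slide":[0,-1.95,2.78],"rotation":[0,0,0],"claw":0},{"slide":[0,-2.15,3.05],"rotation":[0,0,0],"claw":0},{"slide":[0,-2.24,3.19],"rotation":[0,0,0],"claw":0},{"slide":[0,-2.3,3.27],"rotation":[0,0,0],"claw":0},{"slide":[0,-2.3,3.27],"rotation":[0,0,0],"claw":0}]'

```text
time: 24.15
ee_pos: [0.605, 0.1144, 0.2432]
tool_rot: [145.0, -0.0, 94.5]
contact_force: [-0.4, 0.2, -3.3]
gripper_width: 0.004
finger_force: 78.2
```

Request:
send_rows --deltas '[{"slide":[0,-0.06,0.08],"rotation":[0,0,0],"claw":0},{"slide":[0,-0.09,0.12],"rotation":[0,0,0],"claw":0},{"slide":[0,-0.09,0.12],"rotation":[0,0,0],"claw":0}]'

```text
time: 24.52
ee_pos: [0.6053, 0.1144, 0.2424]
tool_rot: [144.9, -0.0, 94.5]
contact_force: [0.2, -0.5, -1.5]
gripper_width: 0.0041
finger_force: 78.2
```

Request:
send_rows --deltas '[{"slide":[0,-0.05,0.07],"rotation":[0,0,0],"claw":0},{"slide":[0,-0.06,0.08],"rotation":[0,0,0],"claw":0},{"slide":[0,-0.06,0.08],"rotation":[0,0,0],"claw":0}]'

```text
time: 24.9
ee_pos: [0.6055, 0.1144, 0.2417]
tool_rot: [144.8, -0.0, 94.5]
contact_force: [-0.9, 0.7, 2.6]
gripper_width: 0.004
finger_force: 78.7
```

Contact with the prong has taken the weight. I'll release and retreat.

Request:
send_rows --deltas '[{"slide":[0,0,0],"rotation":[0,0,0],"claw":0.8},{"slide":[0,0,0],"rotation":[0,0,0],"claw":1.2},{"slide":[0,0,0],"rotation":[0,0,0],"claw":2},{"slide":[0,0,0],"rotation":[0,0,0],"claw":3},{"slide":[0,0,0],"rotation":[0,0,0],"claw":4.5},{"slide":[0,0,0],"rotation":[0,0,0],"claw":5.5},{"slide":[0,0,-0.5],"rotation":[0,0,0],"claw":5.5},{"slide":[0,0,-1.5],"rotation":[0,0,0],"claw":5.5},{"slide":[0,0,-3],"rotation":[0,0,0],"claw":5.5},{"slide":[0,0,-5],"rotation":[0,0,0],"claw":5.5},{"slide":[0,0,-7.5],"rotation":[0,0,0],"claw":5.5},{"slide":[0,0,-10],"rotation":[0,0,0],"claw":5.5}]'

```text
time: 26.4
ee_pos: [0.5468, 0.1098, 0.3243]
tool_rot: [144.9, -0.0, 94.5]
contact_force: [0.3, 1.0, 0.7]
gripper_width: 0.0551
finger_force: 0.0
```

Request:
send_rows --deltas '[{"slide":[0,0,-2],"rotation":[0,0,0],"claw":5.5},{"slide":[0,0,-4],"rotation":[0,0,0],"claw":5.5},{"slide":[0,0,-5],"rotation":[0,0,0],"claw":5.5},{"slide":[0,0,-5],"rotation":[0,0,0],"claw":5.5},{"slide":[0,0,-5],"rotation":[0,0,0],"claw":5.5},{"slide":[0,0,-5],"rotation":[0,0,0],"claw":5.5},{"slide":[0,0,-5],"rotation":[0,0,0],"claw":5.5},{"slide":[0,0,-5],"rotation":[0,0,0],"claw":5.5}]'

```text
time: 27.4
ee_pos: [0.519, 0.1076, 0.363]
tool_rot: [145.0, -0.0, 94.5]
contact_force: [0.1, -0.2, -0.3]
gripper_width: 0.0551
finger_force: 0.0
```

Run:
```python
from h import *
I=[]
for n in("side","top"): 
    im=bot.grab_frame(n)[:,:,::-1];cv2.imwrite(f"pics/{n}9.png",im);I.append(im)
s,p,R=cur();print(s["time"],p,s["contact_force"])
a=cv2.resize(I[0][90:240,205:335],None,fx=3,fy=3,interpolation=cv2.INTER_CUBIC)
b=cv2.resize(I[1][120:270,170:360],None,fx=2.1,fy=3,interpolation=cv2.INTER_CUBIC)
cv2.imwrite("pics/c10.png",np.hstack([a,b]));print(a.shape,b.shape)
```

```text
27.5 [0.519  0.1076 0.3632] [-0.2515 -0.9588  0.328 ]
(450, 390, 3) (450, 399, 3)
```

View pics/c10.png

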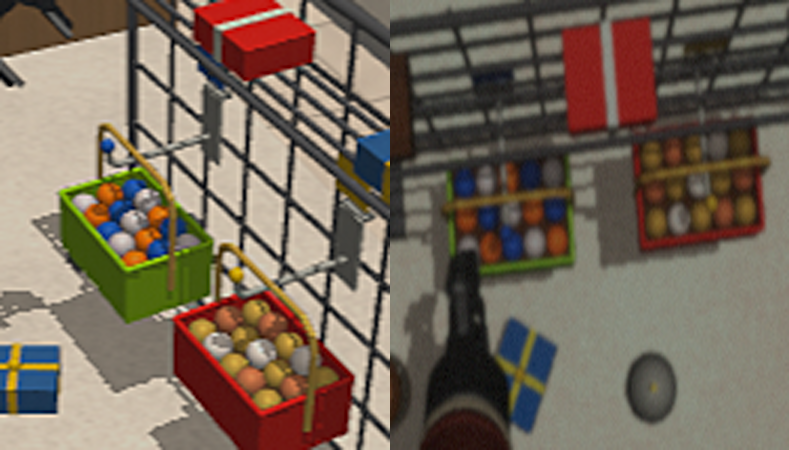

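Both baskets hang on the right hooks, behind the caps: blue at (107,147), yellow at (236,273). I'll let them settle, compare frames for motion, then hand in.

Request:
send_rows --deltas '[{"slide":[0,0,0],"rotation":[0,0,0],"claw":5.5},{"slide":[0,0,0],"rotation":[0,0,0],"claw":5.5},{"slide":[0,0,0],"rotation":[0,0,0],"claw":5.5},{"slide":[0,0,0],"rotation":[0,0,0],"claw":5.5},{"slide":[0,0,0],"rotation":[0,0,0],"claw":5.5},{"slide":[0,0,0],"rotation":[0,0,0],"claw":5.5},{"slide":[0,0,0],"rotation":[0,0,0],"claw":5.5},{"slide":[0,0,0],"rotation":[0,0,0],"claw":5.5},{"slide":[0,0,0],"rotation":[0,0,0],"claw":5.5},{"slide":[0,0,0],"rotation":[0,0,0],"claw":5.5},{"slide":[0,0,0],"rotation":[0,0,0],"claw":5.5},{"slide":[0,0,0],"rotation":[0,0,0],"claw":5.5}]'

```text
time: 29.0
ee_pos: [0.519, 0.1076, 0.3634]
tool_rot: [145.0, -0.0, 94.5]
contact_force: [-0.1, -0.6, 0.2]
gripper_width: 0.055
finger_force: 0.0
```

Run:
```python
from h import *
def c(im):
    h=cv2.cvtColor(np.ascontiguousarray(im[120:260,200:345]),cv2.COLOR_RGB2HSV);o=[]
    for lo,hi in(((32,150,40),(45,255,255)),((0,200,60),(4,255,255))):
        o.append(np.argwhere(cv2.inRange(h,lo,hi)).mean(0))
    return np.r_[tuple(o)]
old=c(cv2.imread("pics/side9.png")[:,:,::-1]);v=[c(bot.grab_frame("side")) for _ in range(8)]
print(old);print(np.array(v))
if np.ptp(np.array(v),axis=0).max()<0.5: print(bot.finish_job())
```

```text
[ 55.8251  49.794  101.8578  91.15  ]
[[ 55.6317  49.7212 101.6433  91.0324]
 [ 55.5885  49.6817 101.7981  91.0916]
 [ 55.6303  49.6331 101.7201  90.9053]
 [ 55.6141  49.6371 101.6615  91.1675]
 [ 55.5442  49.6594 101.8124  91.1321]
 [ 55.6985  49.6155 101.6282  91.1256]
 [ 55.7162  49.5943 101.8613  91.1182]
 [ 55.8257  49.5489 101.7828  90.8876]]
the job is handed in; nothing more can be done
None
```

The red basket now hangs on the yellow-capped hook and the green basket on the blue-capped hook, both level and still in the last images; I handed the job in at about 29 s, and no verdict was shown.

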